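Snap the hinge cap onto a rental skate

TASK

A rental skate lies on its side in the repair cradle, with the stud of its ankle hinge standing up in a round pocket. Take the orange cap (not the black one) from the sloped rack, set it rim down over the stud, and press until it clicks home; keep pressing after the click so that the yellow sprung ring under the cap is pushed well down, firmly but without hammering or crushing, and finish while still holding the cap pressed down like that. Leave the black cap, the pen, the cups and the tin where they are.

Things in the scene. Friction and masses are not known exactly. Their poses are not given: they have to be found in the camera images.
- cap: Orange cap, 30 g: round body 34 mm in diameter, a flange (44 mm, 3 mm thick) at its rim, 28 mm tall, flat closed top, open below. Origin: centre of the open rim; z out through the top. The mouth is 21 mm wide (a lip 3 mm thick), the hollow above it 26 mm wide, 22 mm deep in all. Starts open side against the sloped rack, z leaning 30 degrees, square to the slope. Grip the body above the flange.
- cap_top (a point): Centre of the closed top of the orange cap, 28 mm from the rim along the cap's z.
- spare: A black cap of the same shape and size on the other place of the rack, 110 mm along; same axes. Not to be moved.
- rack: Wooden rack fixed to the counter, 120 x 220 mm. Its upper face, level along the rack's y, slopes at 30 degrees, rising towards +x (away from the robot). Origin: centre of its underside. The caps rest against a 6 mm blue ledge at the low edge; their rim centres are 25.5 mm towards -x of the origin, 35 mm above it and 55 mm to either side in y; which is on which side varies.
- boot: Blue skate lying on its side in a plywood cradle fixed to the counter. Origin: on the counter, straight below the stud; x towards the boot's mouth, -x towards the blade, -y towards the toe. At most 102 mm high, but for straps and buckles (110 mm) and the hinge (stud top 129 mm). The board spans 340 mm in x (centred) and y from -210 to +100 mm.
- stud (a point): Stud axis at the floor of the round pocket on the hinge boss, 108 mm above the counter; z up. The steel stud is 18 mm in diameter and 21 mm high, its top 6 mm a cone. Pocket 51 mm wide; its wall is 5 mm high, 62 mm wide outside. Four brass spring balls stand 3 mm out of the stud, their centres 10.7 mm above the floor.
- seat (a joint): Travel of the yellow sprung ring (47 mm diameter) in the pocket: 0 m when up (its top 5 mm above the pocket floor), 0.003 m when right down on its stop. Its spring pushes back about 3 N at 0 and 12 N at 0.003; it is up or nearly up under a cap that is clicked on but not pressed.
- pen: Black and grey marker pen lying on the counter, 140 mm long, 16 mm thick. Origin: under its middle; x along it.
- cups: Stack of white paper cups, mouths up, 80 mm in diameter, about 142 mm tall. Origin: centre of its base.
- tin: Small round tin with a green lid, 54 mm in diameter, 30 mm tall, standing on the free corner of the cradle's board (15 mm thick). Origin: centre of its base.
- stud_tip (a point): Top of the stud, 21 mm above the pocket floor. The cap's lip meets the balls with its rim 14 mm above that floor; the push peaks near 10 N (8 to 15), then eases; with the rim about 7.5 mm up the lip snaps under the balls, the force drops to nothing (click), the cap drops to the yellow ring, rim about 5 mm up. Pressing on drives the ring down until the rim is 2 mm above the floor.

How it is judged:
On the way, in this order (a step that is already met when the one before it is completed fails the run):
1. the orange cap is over the stud, rim down, not yet clicked on (horizontal distance between cap and stud below 0.006 m and angle between cap's own z axis and vertical below 0.25 rad and z of cap in the frame of stud between 0.009 and 0.03 m), for 0.05 s.
2. the cap has clicked on: its lip is below the balls (horizontal distance between cap and stud below 0.003 m and angle between cap's own z axis and vertical below 0.12 rad and z of cap in the frame of stud below 0.0062 m), for 0.1 s.
At the end, for the whole second after the job is handed in: The orange cap is clicked on the stud, upright (within 7 degrees) and centred within 3 mm, its rim less than 4.5 mm above the pocket floor, and through the last second the robot's fingers still hold it (more than 3 N on it) pressed down, the yellow ring at least 1.2 mm down (horizontal distance between cap and stud below 0.003 m and angle between cap's own z axis and vertical below 0.12 rad and z of cap in the frame of stud below 0.0045 m and value of joint seat above 0.0012 m and contact force between the fingers and cap above 3 N and linear speed of cap below 0.02 m/s); the arm keeps its last pose, push and grip.
It fails at once if the black cap is moved more than 15 mm (distance of spare from where it was at the start of the episode above 0.015 m).
It fails at once if the pen is moved more than 20 mm (distance of pen from where it was at the start of the episode above 0.02 m).
It fails at once if the cups are moved more than 20 mm (distance of cups from where it was at the start of the episode above 0.02 m).
It fails at once if the tin is moved more than 20 mm (distance of tin from where it was at the start of the episode above 0.02 m).
It fails at once if the cap or the hand crushes the skate with more than 60 N (contact force between any of cap, the fingers and boot above 60 N).
It also fails if it takes over 58 s, if anything falls off the work surface, if the arm or the gripper's body presses on something with over 40 N, if the wrist force passes 120 N, or if a joint passes its speed limit or range.

ROBOT

A 7-joint arm with a two-finger parallel gripper is mounted at the origin on the work surface. World frame = base frame: x ahead of the robot, y to its left, z up, the work surface at z = 0. Lengths are in m, angles in rad, forces in N, time in s.
With the tool pointing down it reaches from about 0.4 to 0.875 m from the base axis. Payload 19.3 kg.
Tool frame: the origin (TCP) lies between the finger pads; the fingertips stand 25 mm ahead of it and the grasp point (between the pads) lies 6 mm ahead of it; z points along the fingers, x is the direction in which the jaws open and shut, and the axes are right-handed (so a half turn about z gives the same grasp; the last joint's range is limited). The gripper opens to 85 mm and grips with 20 to 120 N. Pads are 22 mm wide; open, the fingers measure 114 mm over their backs; the gripper's body (76 mm by 85 mm) begins 54 mm behind the grasp point. The pads swing forward as they close: fully open they stand 13 mm farther back than shut.
Start: joints at [1.098, 0.521, -0.036, 1.599, 0.021, 1.021, -0.113], TCP at [0.245, -0.575, 0.256] pointing down, gripper open.
Joint ranges: [-2.91, 2.91], [-0.3, 2.13], [-1.5, 1.42], [0.17, 2.43], [-1.26, 4.41], [0.16, 1.93], [-2.52, 2.52]. Speed limits (rad/s): [1.89, 1.89, 2.39, 2.39, 3.01, 3.01, 3.01].

INTERFACE

Orientations are given as a unit quaternion [x, y, z, w].
In Python, from workcell import arm gives the robot as it stands.
- The arm moves only by the tool servo_tool, never from a script. Its argument "commands" is a list of rows, each a list of 7 numbers: the gripper's target within -1 to 1 (fully open at 1, half-way at 0, shut at -1), then the shift along the tool's x, y, z in cm, then the turn, a rotation vector about the tool's x, y, z in rad. In form: [[grip, dx, dy, dz, wx, wy, wz], ...]. A call has 1 to 12 rows; each row is the pose to reach, as a shift and turn from the pose commanded when the call began, along the tool's axes at that moment; what a row does not reach only later rows make up. A row lasts 1/8 s, in which the tool goes at most 62.5 mm and 10.7 degrees, less where a joint would pass 70% of its speed; a pose out of reach is approached as far as the arm can. A call with a gripper value outside its range is refused whole. The fingers move at their own pace and stop on an object; "grip_force" is the grip in N (left out, the last holds). Time passes only in rows, so rows that repeat a pose let the fingers close. It gives the time, the measured TCP pose, the force and the opening at its end, in the units of the state.
- arm.get_obs(): the state, without advancing time (a new reading comes with each control period).
- arm.camera(name): name is "scene" or "top" or "wrist"; returns the picture (384x512x3 uint8, red, green, blue); there is no depth.
- arm.calibration(name): a dict with "camera_matrix" (3x3 intrinsics, pixels), "dist_coeffs" ([k1, k2, p1, p2, k3] as OpenCV has them; the pictures are not rectified), "rvec" (rotation vector, rad) and "tvec" (3), from world to camera coordinates, as OpenCV has them. Camera axes: x right, y down, z forward; pixel columns grow to the right and rows downward; lengths in m; the calibration is good to about 2 mm. A picture is of the moment at which its call begins: read the wrist's pose just before it. calibration takes no time and is no camera call; for the wrist camera it gives the pose at the moment of the call.
- arm.job_done(): hands the job in, once; it reports no verdict.
Trained networks look in the newest picture that a camera, given by its name, has taken for a name from the list of things; names that differ only in an ending like _2 or _b are one class to them, and where a whole thing is asked for, a point or a joint stands for the part that bears it (a point fixed in the world has none). Each returns a list of dicts, best first, with "score" (0 to 1); they miss things now and then, are a little off and sometimes report something else, mostly with a low value. They report only what shows in the picture. A call takes as long as a camera call.
- arm.boxes_of(target, camera): "xyz" ([x, y, z] in m, in world coordinates, good to about 4 mm: the middle of the surface that is visible of it).
- arm.masks_of(target, camera): "region" (384x512 bool, what is visible of it).
The state is a dict: "time": time; "q": joint angles; "qd": joint speeds; "tau": joint torques, N m; "position": TCP position; "eef_rot": TCP orientation; "contact_force": force on the tool from outside, world axes, zero at the start; "wrist_torque": the same for the moment, N m; "grip_width": finger opening in m.
Only numpy, scipy, OpenCV 4.12 (cv2) and the standard library are available. Lean on these libraries where they do the work, as an engineer would, in place of code of your own. Each camera call takes 0.05 s, during which the arm holds its last target.

## Working session

There is one attempt and no reset: what is moved stays moved. The work goes in short steps, Python scripts to look and compute and a tool call to move; the robot and the scene stay as the last step left them, time stands still between calls to the robot, and variables do not carry over. Pictures are saved under pics/ and viewed, and the job is handed in when it is done.

Besides the shell and the picture viewer there is one more tool, called after "Request:" as a command line: name --pt "numbers of a row" for each row, then --argument value for the rest. servo_tool: Moves the arm, as the interface text tells. Its arguments: {"type":"object","properties":{"commands":{"type":"array"},"grip_force":{"type":"number"}},"required":["commands"]}

```bash
mkdir -p pics; ls; python3 - <<'E'
from workcell import arm
import cv2
o=arm.get_obs(); print({k:(v if isinstance(v,float) else [round(float(x),4) for x in (v if hasattr(v,'__len__') else [v])]) for k,v in o.items()})
for n in ["scene","top"]:
    im=arm.camera(n); cv2.imwrite(f"pics/{n}0.png",im[:,:,::-1])
    for t in ["cap","spare","boot","stud","pen","cups","tin","rack"]:
        try:
            b=arm.boxes_of(t,n); print(n,t,[(x["score"],x["xyz"]) for x in b][:3])
        except Exception as e: print(n,t,e)
E
```

```text
pics
{'time': 0.0, 'q': [1.0978, 0.522, -0.0363, 1.6, 0.0212, 1.0211, -0.1128], 'qd': [0.0013, -0.0, 0.0001, 0.001, -0.0014, -0.0016, 0.0004], 'tau': [-0.0024, -92.7121, 1.9791, -36.9929, 0.0178, 0.0082, -0.0], 'position': [0.2448, -0.5747, 0.2557], 'eef_rot': [0.8342, -0.5514, -0.0005, -0.0003], 'contact_force': [-0.5156, 0.0182, 0.5187], 'wrist_torque': [-0.0102, 0.0249, -0.0305], 'grip_width': 0.08560299741546287}
scene cap [(0.52, [0.5272, 0.1919, 0.052])]
scene spare [(0.64, [0.518, 0.298, 0.0515])]
scene boot [(0.6, [0.5718, -0.1599, 0.0791])]
scene stud []
scene pen [(0.88, [0.7914, 0.0929, 0.0119]), (0.48, [0.7682, 0.2733, 0.1274])]
scene cups [(0.58, [0.7676, 0.2725, 0.1271])]
scene tin [(0.74, [0.672, -0.3494, 0.0425])]
scene rack [(0.64, [0.7909, 0.0936, 0.0121]), (0.57, [0.5619, 0.2654, 0.0496]), (0.22, [0.5714, -0.1586, 0.0765])]
top cap [(0.5, [0.521, 0.1777, 0.0559])]
top spare []
top boot [(0.93, [0.5385, -0.2392, 0.0912]), (0.71, [0.5127, 0.2841, 0.0562])]
top stud [(0.62, [0.5428, -0.2393, 0.0902])]
top pen [(0.83, [0.7857, 0.0919, 0.0132])]
top cups [(0.63, [0.7443, 0.2386, 0.1455])]
top tin [(0.65, [0.7851, 0.0916, 0.0132]), (0.64, [0.6582, -0.3496, 0.0434])]
top rack [(0.81, [0.5536, 0.2397, 0.0534])]
```

View pics/scene0.png

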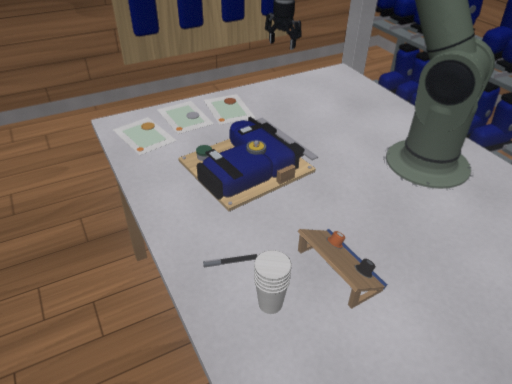

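View pics/top0.png

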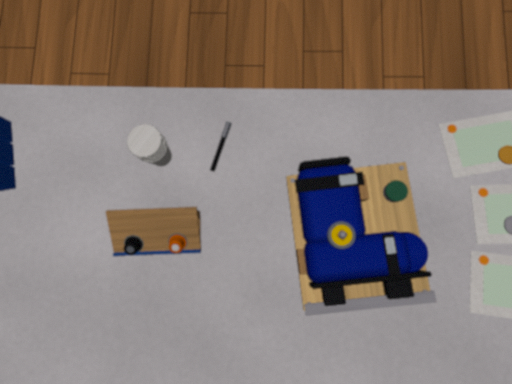

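The scene view shows the orange cap at about (338,238), the black cap at (366,267) and the yellow ring at (257,147). In the top view the orange cap is at (176,243), the black cap at (132,245), the stud at (342,235), and the pen, cups and tin are well clear. I'll measure these with colour segmentation.

```bash
cat > h.py <<'E'
import numpy as np, cv2
from workcell import arm
from scipy.spatial.transform import Rotation as R
def cal(n):
    c=arm.calibration(n); K=np.array(c["camera_matrix"]);d=np.array(c["dist_coeffs"]);r=np.array(c["rvec"]).ravel();t=np.array(c["tvec"]).ravel()
    return K,d,r,t
def ray(c,uv):
    K,d,r,t=c; p=cv2.undistortPoints(np.array([[uv]],float),K,d)[0,0]
    Rm=cv2.Rodrigues(r)[0]; o=-Rm.T@t; v=Rm.T@np.array([p[0],p[1],1]); return o,v/np.linalg.norm(v)
def atz(c,uv,z):
    o,v=ray(c,uv); return o+v*(z-o[2])/v[2]
def proj(c,P):
    K,d,r,t=c; return cv2.projectPoints(np.atleast_2d(np.array(P,float)),r,t,K,d)[0][:,0]
def hsv(im): return cv2.cvtColor(im,cv2.COLOR_RGB2HSV)
def blob(m):
    n,l,s,c=cv2.connectedComponentsWithStats(m.astype(np.uint8))
    return sorted([(s[i,4],s[i,:4].tolist(),c[i].round(2).tolist()) for i in range(1,n)],reverse=True)[:4]
E
python3 - <<'E'
from h import *
for n in ["top","scene"]:
    im=cv2.imread(f"pics/{n}0.png")[:,:,::-1].copy(); H=hsv(im); c=cal(n)
    yel=(H[...,0]>20)&(H[...,0]<35)&(H[...,1]>170)&(H[...,2]>120)
    org=(H[...,0]<13)&(H[...,1]>180)&(H[...,2]>120)
    print(n,"yel",blob(yel)[:2],"org",blob(org)[:3])
    print("cam",atz(c,(256,192),0), ray(c,(256,192))[0])
    for b in blob(yel)[:1]: print("stud@.113",atz(c,b[2],.113))
    for b in blob(org)[:4]: print("org@.048",b[2],atz(c,b[2],.048))
    if n=="top":
        for p in [(107,211),(199,207),(115,255),(200,252)]: print(p,atz(c,p,.05))
        cv2.imwrite("pics/topz.png",np.hstack([cv2.resize(im[200:265,95:210],None,fx=3.4,fy=4,interpolation=cv2.INTER_CUBIC),cv2.resize(im[205:265,310:375],None,fx=5,fy=260/60,interpolation=cv2.INTER_CUBIC)])[:,:,::-1])
E
```

```text
top yel [(np.int32(263), [332, 225, 20, 20], [341.24, 234.67])] org [(np.int32(6), [174, 235, 6, 1], [176.5, 235.0]), (np.int32(5), [180, 247, 2, 4], [180.2, 248.4]), (np.int32(4), [185, 241, 1, 4], [185.0, 242.5])]
cam [ 0.65734532 -0.00719322  0.        ] [ 0.50350131 -0.04295961  0.9682972 ]
stud@.113 [ 0.5462515  -0.20610361  0.113     ]
org@.048 [176.5, 235.0] [0.53830843 0.18399614 0.048     ]
org@.048 [180.2, 248.4] [0.5060534  0.17278585 0.048     ]
org@.048 [185.0, 242.5] [0.52058945 0.1618619  0.048     ]
org@.048 [170.0, 247.5] [0.50760421 0.19801317 0.048     ]
(107, 211) [0.5934808  0.36111611 0.05      ]
(199, 207) [0.60858734 0.13170995 0.05      ]
(115, 255) [0.48639221 0.33096008 0.05      ]
(200, 252) [0.49863984 0.12333668 0.05      ]
scene yel [] org []
cam [ 0.58940382 -0.12508917  0.        ] [1.0815027  0.77119404 0.8539269 ]
```

View pics/topz.png

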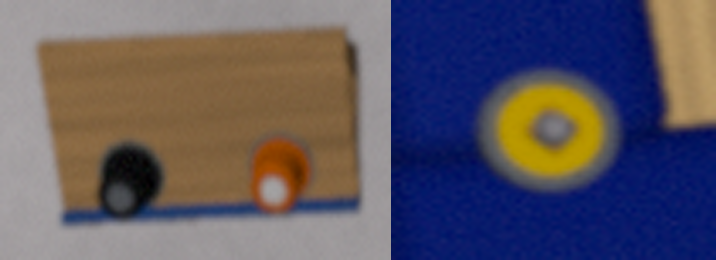

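```bash
cat >> h.py <<'E'
def axes(yaw,tilt):
    # tool rotation: z=(sin tilt in +x, -cos), x=-y of yawed frame
    Rz=R.from_euler('z',yaw).as_matrix()
    z=Rz@np.array([np.sin(tilt),0,-np.cos(tilt)]); x=Rz@np.array([0,-1,0.]); y=np.cross(z,x)
    return np.c_[x,y,z]
def delta(P,M,o=None):
    o=o or arm.get_obs(); R0=R.from_quat(o["eef_rot"]).as_matrix()
    d=R0.T@(np.array(P)-np.array(o["position"]))*100; w=R.from_matrix(R0.T@M).as_rotvec()
    print("shift cm",d.round(2),"rot",w.round(4))
E
python3 - <<'E'
from h import *
c=cal("top"); s=cal("scene")
t=atz(c,(175,247.5),.059); print("top disc",t, "scene proj",proj(s,t))
ax=R.from_euler('z',.059).apply([-.5,0,.866]); print("rim",t-.028*ax)
# ledge yaw
a=atz(c,(113.8,254.2),.025);b=atz(c,(200.3,251.2),.025);print(a,b,np.arctan2(-(a-b)[0],(a-b)[1]))
print("spare disc",atz(c,(95+120/3.4,200+195/4),.059))
print("stud", atz(c,(310+553/5,205+128/(260/60)),.129),atz(c,(341.24,234.67),.113))
delta(t+.13*ax,axes(.059,np.pi/6))
E
```

```text
top disc [0.50785315 0.18297882 0.059     ] scene proj [[340.3425032  233.21002413]]
rim [0.52182879 0.18380434 0.034752  ]
[0.48782284 0.34434966 0.025     ] [0.50049278 0.12721691 0.025     ] 0.05828501654767873
spare disc [0.50226808 0.29149619 0.059     ]
stud [ 0.55063294 -0.37419517  0.129     ] [ 0.5462515  -0.20610361  0.113     ]
shift cm [-61.62 -47.77   8.47] rot [0.5184 0.09   0.3358]
```

Request:
servo_tool --pt "1 -5 -4 0.5 0 0 0.05" --pt "1 -11 -8 1 0.05 0 0.1" --pt "1 -16 -12.4 1 0.1 0 0.15" --pt "1 -21 -16.3 2 0.2 0.02 0.2" --pt "1 -27 -21 3 0.3 0.04 0.25" --pt "1 -32 -25 4 0.4 0.06 0.3" --pt "1 -37 -28.7 5 0.5 0.09 0.336" --pt "1 -42 -32.6 6 0.518 0.09 0.336" --pt "1 -47 -36.5 7 0.518 0.09 0.336" --pt "1 -53 -41 8 0.518 0.09 0.336" --pt "1 -58 -45 8.4 0.518 0.09 0.336" --pt "1 -61.6 -47.8 8.5 0.518 0.09 0.336"

```text
time: 2.4
position: [0.39, -0.143, 0.2078]
eef_rot: [0.709, -0.668, 0.158, -0.163]
contact_force: [-0.6, 0.5, 1.0]
grip_width: 0.0855
```

```bash
python3 - <<'E'
from h import *
o=arm.get_obs(); print(o["time"],np.round(o["position"],4),np.round(o["q"],3))
ax=R.from_euler('z',.059).apply([-.5,0,.866])
delta(np.array([.5078,.183,.059])+.13*ax,axes(.059,np.pi/6))
c=cal("wrist"); im=arm.camera("wrist"); cv2.imwrite("pics/w1.png",im[:,:,::-1]); np.save("w1cal.npy",np.array([np.array(x,dtype=object) for x in c],dtype=object),allow_pickle=True)
print(proj(c,[.5078,.183,.059]),ray(c,(256,192)))
print(arm.boxes_of("cap","wrist")[:2],arm.boxes_of("spare","wrist")[:2])
E
```

```text
2.4 [ 0.39   -0.143   0.2078] [ 1.307  0.285 -1.105  2.427  0.692  0.179 -1.893]
shift cm [-31.88  -4.91   6.25] rot [ 0.0648 -0.0057  0.0027]
[[-18.3319     127.02850711]] (array([ 0.40726065, -0.14106979,  0.34705746]), array([ 0.14799587, -0.00454256, -0.98897755]))
[{'xyz': [0.5209, 0.1689, 0.0418], 'score': 0.71}] []
```

View pics/w1.png

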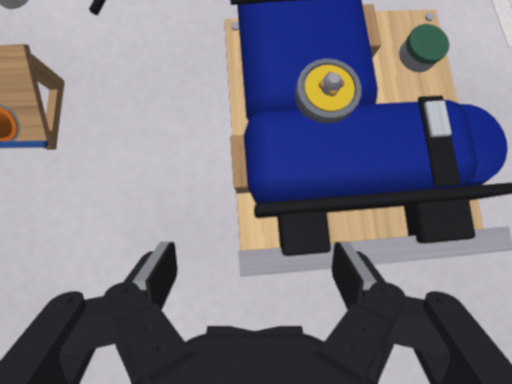

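The wrist view shows the stud at (333,82), with the cap just at the left edge at (5,125). The arm is folded close to its elbow limit, so I'll go on towards the cap at a longer reach, 60 mm off it.

Request:
servo_tool --pt "1 -4 -1 3 0 0 0" --pt "1 -9 -2 6 0 0 0" --pt "1 -14 -3 8 0.02 0 0" --pt "1 -19 -4 10 0.04 0 0" --pt "1 -24 -5 12 0.065 -0.006 0.003" --pt "1 -29 -5 13 0.065 -0.006 0.003" --pt "1 -31.9 -4.9 13.2 0.065 -0.006 0.003" --pt "1 -31.9 -4.9 13.2 0.065 -0.006 0.003"

```text
time: 3.55
position: [0.4377, 0.0104, 0.2138]
eef_rot: [0.712, -0.665, 0.159, -0.159]
contact_force: [0.7, -0.8, -0.4]
grip_width: 0.0855
```

```bash
cat > look.py <<'E'
from h import *
import sys,pickle
def look(name):
    o=arm.get_obs(); print(o["time"],np.round(o["position"],4),np.round(o["q"],3))
    c=cal("wrist"); im=arm.camera("wrist"); cv2.imwrite(f"pics/{name}.png",im[:,:,::-1]); pickle.dump(c,open(name+".pkl","wb"))
    return o,c,im
E
python3 - <<'E'
from look import *
o,c,im=look("w2")
ax=R.from_euler('z',.059).apply([-.5,0,.866])
delta(np.array([.5078,.183,.059])+.06*ax,axes(.059,np.pi/6),o)
print(proj(c,[[.5078,.183,.059],[.5218,.1838,.0348]]))
E
```

```text
3.55 [0.4377 0.0104 0.2138] [-0.008  0.155 -0.226  2.431  0.814  0.162 -2.507]
shift cm [-16.95  -0.21  11.25] rot [ 0.0704 -0.0108  0.0125]
[[101.5862849  173.05862375]
 [113.32759205 165.90450411]]
```

View pics/w2.png

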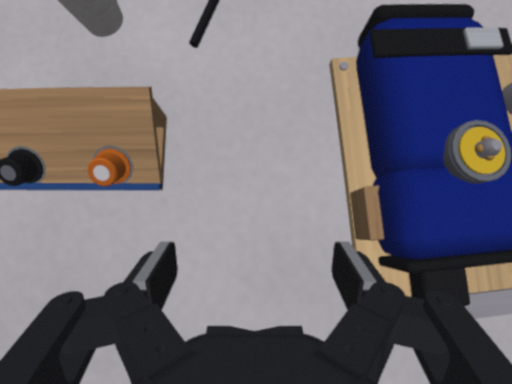

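The cap's top is at (101,172), close to the predicted (102,173). Three joints are near their limits, so I'll move outward and test which way a turn about tool z drives q7.

Request:
servo_tool --pt "1 0 1 3 -0.1 0 0" --pt "1 0 1 6 -0.2 0 0.1" --pt "1 -2 1 7 -0.2 0 0.2"

```text
time: 3.98
position: [0.459, 0.0286, 0.1446]
eef_rot: [-0.652, 0.748, -0.074, 0.101]
contact_force: [0.5, -0.1, -0.1]
grip_width: 0.0853
```

```bash
python3 - <<'E'
from h import *
o=arm.get_obs(); print(o["time"],np.round(o["position"],4),np.round(o["q"],3),o["eef_rot"])
ax=R.from_euler('z',.059).apply([-.5,0,.866])
delta(np.array([.5078,.183,.059])+.06*ax,axes(.059,np.pi/6),o)
E
```

```text
3.975 [0.459  0.0286 0.1446] [ 0.037  0.379 -0.302  2.295  0.568  0.273 -2.471] [-0.65169591  0.74806003 -0.07365113  0.10136145]
shift cm [-15.16   1.14   4.06] rot [ 0.2723 -0.0197 -0.1972]
```

Request:
servo_tool --pt "1 -1 -2 0 0 0 -0.18" --pt "1 -2 -3 0 0 0 -0.36" --pt "1 -3 -3 0 0 0 -0.54" --pt "1 -4 -3 0 0 0 -0.72" --pt "1 -5 -3 0 0 0 -0.9" --pt "1 -6 -3 0 0 0 -1.08" --pt "1 -7 -3 0 0 0 -1.26" --pt "1 -8 -3 0 0 0 -1.44" --pt "1 -8 -3 0 0 0 -1.62" --pt "1 -8 -3 0 0 0 -1.8" --pt "1 -8 -3 0 0 0 -1.98" --pt "1 -8 -3 0 0 0 -2.16"

```text
time: 5.48
position: [0.4965, 0.1052, 0.1577]
eef_rot: [0.965, 0.229, 0.125, 0.018]
contact_force: [-0.4, -0.5, 0.3]
grip_width: 0.0855
```

```bash
python3 - <<'E'
from h import *
o=arm.get_obs(); print(o["time"],np.round(o["position"],4),np.round(o["q"],3),o["eef_rot"])
ax=R.from_euler('z',.059).apply([-.5,0,.866])
F=np.diag([-1,-1,1.])
for t in (20,30): delta(np.array([.5078,.183,.059])+.06*ax,axes(.059,np.radians(t))@F,o)
E
```

```text
5.475 [0.4965 0.1052 0.1577] [ 0.296  0.516 -0.847  2.154  0.949  0.583 -0.771] [0.96522326 0.22893512 0.12490959 0.01817591]
shift cm [ 0.7  -8.04  4.23] rot [-0.0892  0.0494 -1.1644]
shift cm [ 0.7  -8.04  4.23] rot [-0.2435  0.1511 -1.1585]
```

Request:
servo_tool --pt "1 0 -2 0 0 0 -0.18" --pt "1 0 -4 0 0 0 -0.36" --pt "1 0 -6 0 0 0 -0.54" --pt "1 0 -8 0 0 0 -0.72" --pt "1 0.5 -8 0 -0.02 0.01 -0.9" --pt "1 0.7 -8 1 -0.05 0.02 -1.08" --pt "1 0.7 -8 2.5 -0.09 0.05 -1.164" --pt "1 0.7 -8.04 3.5 -0.17 0.1 -1.16" --pt "1 0.7 -8.04 4.2 -0.243 0.151 -1.158" --pt "1 0.7 -8.04 4.2 -0.243 0.151 -1.158"

```text
time: 6.72
position: [0.4776, 0.1814, 0.1104]
eef_rot: [0.665, 0.701, 0.187, 0.177]
contact_force: [-0.1, 0.1, -0.0]
grip_width: 0.0855
```

```bash
python3 - <<'E'
from look import *
o,c,im=look("w3")
ax=R.from_euler('z',.059).apply([-.5,0,.866])
F=np.diag([-1,-1,1.])
delta(np.array([.5078,.183,.059])+.06*ax,axes(.059,np.pi/6)@F,o)
print(proj(c,[[.5078,.183,.059],[.5218,.1838,.0348]]))
E
```

```text
6.725 [0.4776 0.1814 0.1104] [ 0.039  0.653 -0.875  2.343  1.801  0.769 -0.652]
shift cm [-0.02  0.05 -0.04] rot [-0.0024  0.0032 -0.0041]
[[253.92142232 223.31983944]
 [254.01661252 209.16889002]]
```

View pics/w3.png

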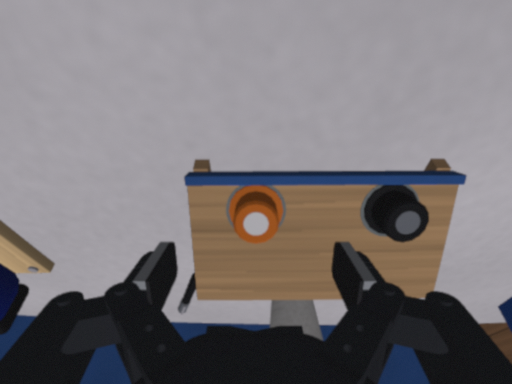

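The orange cap is at (255,215) with its pale top at (256,223), matching the predicted (254,223). The black cap is at (398,212), the ledge is level in the picture, and the joints now have room. One refinement before the grasp.

```bash
python3 - <<'E'
from look import *
c=pickle.load(open("w3.pkl","rb")); im=cv2.imread("pics/w3.png")[:,:,::-1].copy(); H=hsv(im)
s=np.zeros(H.shape[:2],bool); s[170:250,215:300]=1
org=(H[...,0]<13)&(H[...,1]>150)&s; print(blob(org))
m=org.copy(); cs,_=cv2.findContours(m.astype(np.uint8),cv2.RETR_EXTERNAL,cv2.CHAIN_APPROX_NONE); hull=cv2.convexHull(np.vstack(cs))
obs=np.zeros(org.shape,np.uint8); cv2.fillConvexPoly(obs,hull,1); print("obs",blob(obs)[0])
ax=R.from_euler('z',.058).apply([-.5,0,.866]); u=np.array(R.from_euler('z',.058).apply([0,1,0])); v=np.cross(ax,u)
def sil(P):
    th=np.linspace(0,2*np.pi,60); pts=[]
    for r,h in ((22,0),(22,3),(17,28)):
        pts.append(P+h/1e3*ax+r/1e3*(np.cos(th)[:,None]*u+np.sin(th)[:,None]*v))
    k=cv2.convexHull(np.round(proj(c,np.vstack(pts))*16).astype(np.int32)); m=np.zeros(org.shape,np.uint8); cv2.fillConvexPoly(m,k,1,shift=4); return m
best=[]
for dx in np.arange(-6,6.1,1):
    for dy in np.arange(-6,6.1,1):
        P=np.array([.5218+dx/1e3,.1838+dy/1e3,.0345+0]); m=sil(P); best.append(((m&obs).sum()/(m|obs).sum(),P.round(4).tolist(),blob(m)[0][1]))
best.sort(reverse=True); [print(b) for b in best[:4]]
# pale disc
w=(H[...,1]<60)&(H[...,2]>140)&s; w[:210]=0; w[:,:240]=0;w[:,272:]=0; w[237:]=0
print("disc",blob(w)[:1]); d=blob(w)[0][2]; print(atz(c,d,.0588))
E
```

```text
[(np.int32(1288), [229, 186, 54, 58], [255.78, 210.99])]
obs (np.int32(2461), [229, 186, 54, 58], [255.59, 213.36])
(np.float64(0.9060773480662984), [0.5238, 0.1848, 0.0345], [228, 185, 55, 62])
(np.float64(0.901512357063814), [0.5248, 0.1848, 0.0345], [228, 185, 55, 63])
(np.float64(0.8997071742313324), [0.5238, 0.1858, 0.0345], [229, 185, 56, 62])
(np.float64(0.8988312636961285), [0.5228, 0.1848, 0.0345], [228, 184, 56, 62])
disc [(np.int32(447), [244, 212, 25, 23], [255.68, 223.39])]
[0.50809115 0.18427242 0.0588    ]
```

```bash
python3 - <<'E'
from h import *
ax=R.from_euler('z',.058).apply([-.5,0,.866]); F=np.diag([-1,-1,1.])
P=np.array([.5222,.1847,.035]); delta(P+.0305*ax,axes(.058,np.pi/6)@F)
E
```

```text
shift cm [0.07 0.04 5.73] rot [-0.0027  0.0028 -0.0042]
```

Request:
servo_tool --pt "1 0.07 0.04 2 -0.003 0.003 -0.004" --pt "1 0.07 0.04 4 -0.003 0.003 -0.004" --pt "1 0.07 0.04 5.2 -0.003 0.003 -0.004" --pt "1 0.07 0.04 5.7 -0.003 0.003 -0.004" --pt "1 0.07 0.04 5.7 -0.003 0.003 -0.004" --grip_force 50

```text
time: 7.4
position: [0.5074, 0.1847, 0.0624]
eef_rot: [0.663, 0.702, 0.19, 0.178]
contact_force: [0.5, 1.0, -0.6]
grip_width: 0.0853
```

```bash
python3 - <<'E'
from look import *
o,c,im=look("w4")
ax=R.from_euler('z',.058).apply([-.5,0,.866]); F=np.diag([-1,-1,1.])
P=np.array([.5222,.1847,.035]); delta(P+.0305*ax,axes(.058,np.pi/6)@F,o); print(o["contact_force"])
E
```

```text
7.4 [0.5074 0.1847 0.0624] [ 0.031  0.796 -0.827  2.291  1.947  0.821 -0.701]
shift cm [-0.09 -0.09  0.06] rot [ 0.0034 -0.0017 -0.0015]
[ 0.5479216   0.98967897 -0.58670607]
```

View pics/w4.png

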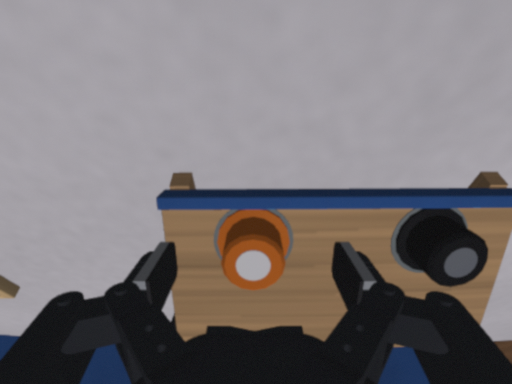

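The cap's top at (254,266) lies midway between the pads at x = 175 and 335, so I'm closing.

Request:
servo_tool --pt "0 0 0 0 0 0 0" --pt "-0.5 0 0 0 0 0 0" --pt "-1 0 0 0 0 0 0" --pt "-1 0 0 0 0 0 0" --pt "-1 0 0 0 0 0 0" --pt "-1 0 0 0 0 0 0" --grip_force 50

```text
time: 8.2
position: [0.5072, 0.1849, 0.0626]
eef_rot: [0.663, 0.702, 0.191, 0.178]
contact_force: [-6.0, -2.0, 10.4]
grip_width: 0.0327
```

```bash
python3 - <<'E'
from look import *
o,c,im=look("w5"); print(o["grip_width"],o["contact_force"],o["wrist_torque"])
E
```

```text
8.2 [0.5072 0.1849 0.0626] [ 0.03   0.796 -0.827  2.291  1.949  0.822 -0.703]
0.03269423305239746 [-5.98559863 -2.00650815 10.4182724 ] [-0.34279012  0.38781374 -0.1786103 ]
```

View pics/w5.png

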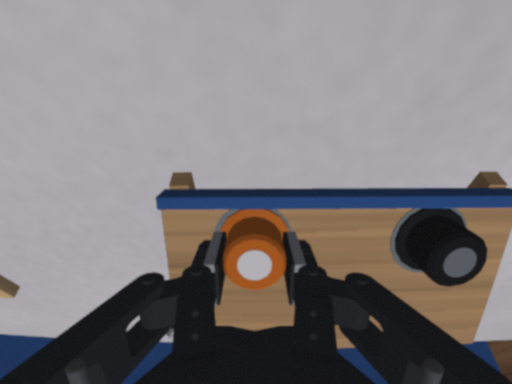

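Gripped at 32.7 mm opening; the push of about 12 N along the axis is the pads swinging forward and pressing the cap onto the slope. Lifting along the axis.

Request:
servo_tool --pt "-1 0 0 -0.3 0 0 0" --pt "-1 0 0 -1 0 0 0" --pt "-1 0 0 -2.5 0 0 0" --pt "-1 0 0 -4 0 0 0" --pt "-1 0 0 -6 0 0 0" --pt "-1 0 0 -6 0 0 0"

```text
time: 9.0
position: [0.477, 0.1832, 0.1157]
eef_rot: [0.662, 0.702, 0.191, 0.179]
contact_force: [0.1, -0.6, -0.3]
grip_width: 0.0325
```

```bash
python3 - <<'E'
from look import *
o,c,im=look("w6"); print(o["grip_width"],o["contact_force"])
M=R.from_quat(o["eef_rot"]).as_matrix(); T=np.array(o["position"])
# predicted cap top disc in tool frame
for zt in (-.005,0.0,.002,.005): print(zt,proj(c,T+M@[0,0,zt]))
cv2.imwrite("pics/w6z.png",cv2.resize(im[180:340,170:340],None,fx=4,fy=3.6,interpolation=cv2.INTER_CUBIC)[:,:,::-1])
t=arm.camera("top"); cv2.imwrite("pics/top6.png",t[:,:,::-1])
delta([.546,-.206,.2],axes(0,0)@np.diag([-1,-1,1.]),o)
E
```

```text
9.0 [0.477  0.1832 0.1157] [ 0.038  0.64  -0.878  2.348  1.803  0.766 -0.655]
0.032471967021365664 [ 0.13523666 -0.60493663 -0.26403999]
-0.005 [[253.80908076 277.02404804]]
0.0 [[253.81826148 271.07169489]]
0.002 [[253.82176258 268.80326383]]
0.005 [[253.82684256 265.51332545]]
shift cm [-39.23   8.28  -5.03] rot [ 0.5296 -0.0179  0.0566]
```

View pics/w6z.png

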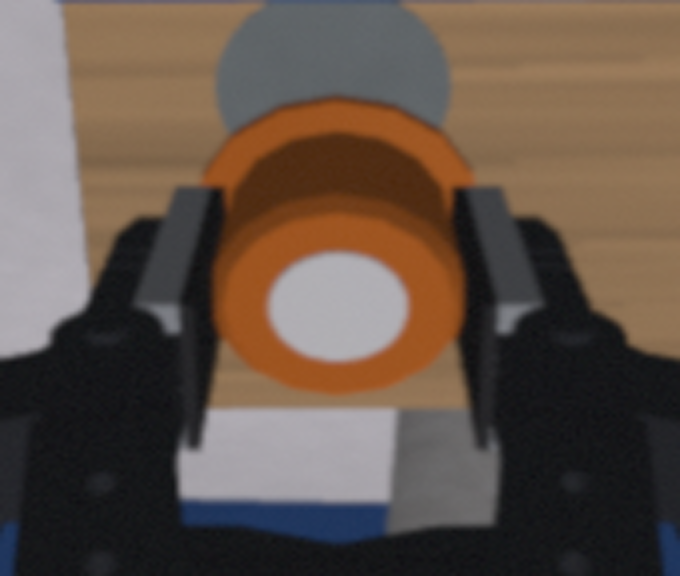

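The cap is held squarely; its disc is at px (254.5,264.7), 2–4 px from the prediction. Now turning it upright, raising it and carrying it above the stud.

Request:
servo_tool --pt "-1 0 1.5 -2 0 0 0" --pt "-1 0 3.5 -4 0.1 0 0.01" --pt "-1 0 5.5 -5.5 0.25 -0.01 0.02" --pt "-1 -2 7.5 -6 0.4 -0.01 0.04" --pt "-1 -6 9 -5.5 0.53 -0.018 0.057" --pt "-1 -11 9 -5 0.53 -0.018 0.057" --pt "-1 -16 8.5 -5 0.53 -0.018 0.057" --pt "-1 -21 8.3 -5 0.53 -0.018 0.057" --pt "-1 -26 8.3 -5 0.53 -0.018 0.057" --pt "-1 -31 8.3 -5 0.53 -0.018 0.057" --pt "-1 -35 8.3 -5 0.53 -0.018 0.057" --pt "-1 -37 8.3 -5 0.53 -0.018 0.057"

```text
time: 10.6
position: [0.5446, -0.1863, 0.1972]
eef_rot: [0.709, 0.706, -0.001, -0.002]
contact_force: [0.5, 0.8, -0.4]
grip_width: 0.0329
```

```bash
python3 - <<'E'
from look import *
o,c,im=look("w7"); print(o["grip_width"],o["contact_force"])
delta([.546,-.206,.2],axes(0,0)@np.diag([-1,-1,1.]),o)
print(proj(c,[[.546,-.206,.113],[.546,-.206,.129]]))
t=arm.camera("top"); cv2.imwrite("pics/top7.png",t[:,:,::-1])
E
```

```text
10.6 [ 0.5446 -0.1863  0.1972] [ 0.857  0.68  -0.941  1.755  0.629  1.044  1.254]
0.03290979553957554 [ 0.51147446  0.76205048 -0.43860274]
shift cm [-1.97  0.15 -0.28] rot [-0.0041 -0.0002 -0.004 ]
[[229.42295662 211.77865916]
 [227.54858192 219.74662789]]
```

View pics/w7.png

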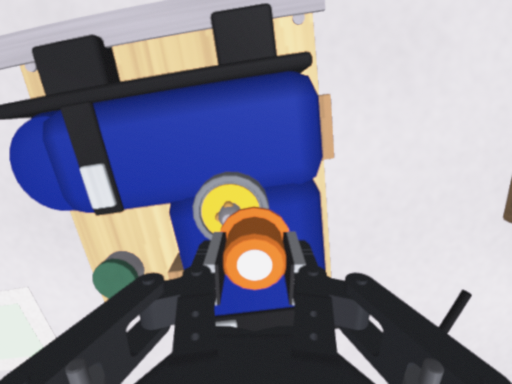

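The stud's tip is at about (229,212) and the ring centre near (230,208), partly hidden by the cap. I'll fit the ring in this picture and in earlier ones.

```bash
python3 - <<'E'
from look import *
def fit(c,im,P0,roi,nm):
    H=hsv(im); x0,y0,x1,y1=roi
    m=np.zeros(H.shape[:2],bool); m[y0:y1,x0:x1]=1
    yel=m&(H[...,0]>20)&(H[...,0]<34)&(H[...,1]>150)&(H[...,2]>100)
    b=blob(yel)
    cs,_=cv2.findContours(yel.astype(np.uint8),cv2.RETR_EXTERNAL,cv2.CHAIN_APPROX_NONE); k=max(cs,key=len)
    hull=cv2.convexHull(k)
    e=cv2.fitEllipse(hull); print(nm,b[0],"ell",np.round(e[0],2),np.round(e[1],1),"world@.113",atz(c,e[0],.113).round(4))
for nm,roi in (("w1",(290,50,370,130)),("w2",(440,110,512,190))):
    im=cv2.imread(f"pics/{nm}.png")[:,:,::-1].copy()
    c=pickle.load(open(nm+".pkl","rb")) if nm!="w1" else None
    if c is None:
        a=np.load("w1cal.npy",allow_pickle=True); c=tuple(np.array(x,float) for x in a)
    fit(c,im,None,roi,nm)
for nm in ("top0","top7"):
    im=cv2.imread(f"pics/{nm}.png")[:,:,::-1].copy(); fit(cal("top"),im,None,(325,215,360,255),nm) if nm=="top0" else 0
im=cv2.imread("pics/w7.png"); cv2.imwrite("pics/w7z.png",cv2.resize(im[160:300,170:310],None,fx=4,fy=4,interpolation=cv2.INTER_CUBIC))
E
```

```text
w1 (np.int32(1354), [305, 65, 49, 46], [328.49, 88.62]) ell [329.08  87.3 ] [45.6 49. ] world@.113 [ 0.5457 -0.2049  0.113 ]
w2 (np.int32(1170), [459, 127, 46, 47], [479.12, 150.85]) ell [481.77 149.87] [42.9 48.7] world@.113 [ 0.5461 -0.2038  0.113 ]
top0 (np.int32(285), [331, 225, 21, 21], [341.24, 234.61]) ell [341.42 234.52] [20.3 21.2] world@.113 [ 0.5466 -0.2065  0.113 ]
```

View pics/w7z.png

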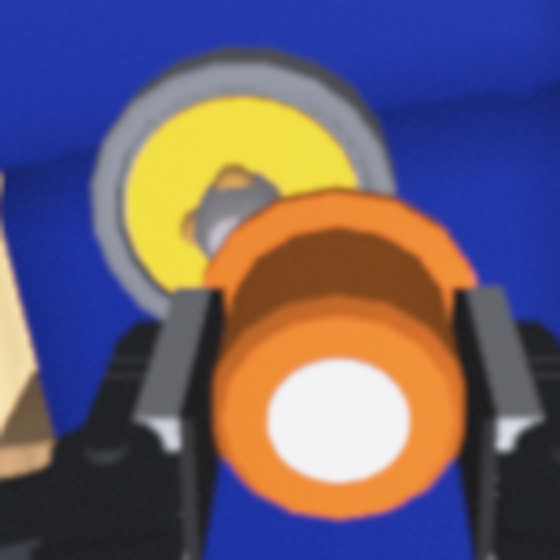

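```bash
python3 - <<'E'
from look import *
from scipy.optimize import least_squares
c=pickle.load(open("w7.pkl","rb")); o=arm.get_obs(); M=R.from_quat(o["eef_rot"]).as_matrix(); T=np.array(o["position"])
print(M.round(3))
th=np.linspace(0,2*np.pi,200)
def meas(x,y,z):  # z: rim below TCP along tool z
    tp=proj(c,T+M@[x,y,z-.028])[0]
    body=proj(c,(M@np.array([x+.017*np.cos(th),y+.017*np.sin(th),0*th+z-.028])).T+T)
    fl=proj(c,(M@np.array([x+.022*np.cos(th),y+.022*np.sin(th),0*th+z-.003])).T+T)
    fl0=proj(c,(M@np.array([x+.022*np.cos(th),y+.022*np.sin(th),0*th+z])).T+T)
    return np.array([tp[0],tp[1],min(fl[:,1].min(),fl0[:,1].min()),body[:,1].max(),body[:,0].min(),body[:,0].max()])
obs=np.array([254.7,265.0,160+187/4,160+520/4,170+213/4,170+466/4])
for z in (.026,.03,.034): print(z,meas(0,0,z).round(1))
r=least_squares(lambda p:meas(*p)-obs,[0,0,.03]);print("fit",r.x,"res",r.fun.round(1),"target",obs)
for z in (.028,.030,.032):
    r2=least_squares(lambda p:meas(p[0],p[1],z)-obs,[0,0]);print(z,r2.x,r2.fun.round(1))
# tip of the stud in w7: cone top approx zoom (225,232)
print("stud tip by w7",atz(c,(170+226/4,160+232/4),.129), "ring center", proj(c,[[.546,-.205,.113],[.546,-.205,.129]]))
# pocket outer ellipse: fit by points on outer edge at .113 
pts=np.array([(95,195),(108,135),(150,85),(200,58),(245,50),(300,62),(345,92),(380,140),(100,240),(125,285)],float)/4+[170,160]
W=np.array([atz(c,p,.113)[:2] for p in pts])
f=least_squares(lambda p:np.hypot(*(W-p[:2]).T)-p[2],[.546,-.205,.031]);print("pocket",f.x,(f.fun*1e3).round(1))
pts=np.array([(123,200),(135,150),(165,118),(205,100),(240,96),(290,108),(330,138),(352,175),(130,240),(150,275)],float)/4+[170,160]
W=np.array([atz(c,p,.113)[:2] for p in pts])
f=least_squares(lambda p:np.hypot(*(W-p[:2]).T)-p[2],[.546,-.205,.025]);print("ring",f.x,(f.fun*1e3).round(1))
E
```

```text
[[ 0.004  1.    -0.004]
 [ 1.    -0.004  0.   ]
 [ 0.    -0.004 -1.   ]]
0.026 [255.2 273.8 211.4 301.9 220.8 289.6]
0.03 [255.2 269.2 208.8 296.8 221.7 288.6]
0.034 [255.2 264.8 206.4 291.9 222.6 287.7]
fit [-0.0001646   0.00181304  0.03744692] res [ 0.1 -0.9  0.4  0.5 -0.1  0. ] target [254.7  265.   206.75 290.   223.25 286.5 ]
0.028 [-0.00019282 -0.00377977] [ 0.1 -0.1 -2.9  3.3 -2.7  2.6]
0.03 [-0.00018685 -0.00259572] [ 0.1 -0.2 -2.2  2.7 -2.1  2. ]
0.032 [-0.00018088 -0.00141166] [ 0.1 -0.4 -1.4  2.1 -1.6  1.4]
stud tip by w7 [ 0.54459669 -0.20673001  0.129     ] ring center [[230.67513654 211.77579749]
 [228.89542155 219.74399475]]
pocket [ 0.54497642 -0.20453728  0.03039118] [-0.5 -0.4 -0.4  0.2  0.7  0.5 -0.1 -0.6  0.2  0.5]
ring [ 0.54640734 -0.20564655  0.02348032] [-0.2  0.2  0.1 -0.1 -0.  -0.1 -0.   0.1 -0.2  0.2]
```

The stud estimates agree within about 2 mm at (0.546, -0.2055). The cap's rim is about 31.4 mm below the TCP, and the cap sits about -1 mm in tool y.

Request:
servo_tool --pt "-1 -1 0.2 0 -0.004 0 -0.004" --pt "-1 -1.92 0.25 0.5 -0.004 0 -0.004" --pt "-1 -1.92 0.25 1.5 -0.004 0 -0.004" --pt "-1 -1.92 0.25 2.4 -0.004 0 -0.004" --pt "-1 -1.92 0.25 2.4 -0.004 0 -0.004"

```text
time: 11.32
position: [0.5471, -0.2025, 0.1733]
eef_rot: [0.706, 0.708, 0.0, -0.0]
contact_force: [0.7, 0.4, 0.4]
grip_width: 0.0327
```

```bash
python3 - <<'E'
from look import *
o,c,im=look("w8"); print(o["grip_width"],o["contact_force"])
delta([.547,-.2055,.160],axes(0,0)@np.diag([-1,-1,1.]),o)
s=arm.camera("scene"); cs=cal("scene"); p=proj(cs,[.546,-.2055,.135])[0].astype(int); print(p)
t=arm.camera("top"); q=proj(cal("top"),[.546,-.2055,.135])[0].astype(int); print(q)
z=lambda a,p:cv2.resize(a[p[1]-30:p[1]+30,p[0]-35:p[0]+35],(350,300),interpolation=cv2.INTER_CUBIC)
w=cv2.resize(im[140:310,170:340],(360,300)) 
cv2.imwrite("pics/c8.png",np.hstack([z(s,p),cv2.resize(z(t,q),(350,300))])[:,:,::-1]); cv2.imwrite("pics/w8z.png",cv2.resize(im[120:320,150:350],None,fx=3,fy=3)[:,:,::-1])
E
```

```text
11.325 [ 0.5471 -0.2025  0.1733] [ 0.864  0.718 -0.918  1.756  0.664  1.01   1.266]
0.03273083601219354 [0.6895147  0.43959222 0.43189225]
shift cm [-0.3  -0.02  1.33] rot [ 0.0002 -0.0005  0.0035]
[256 138]
[342 234]
```

View pics/c8.png

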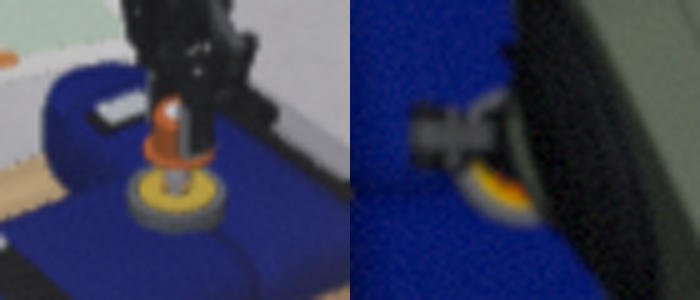

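View pics/w8z.png

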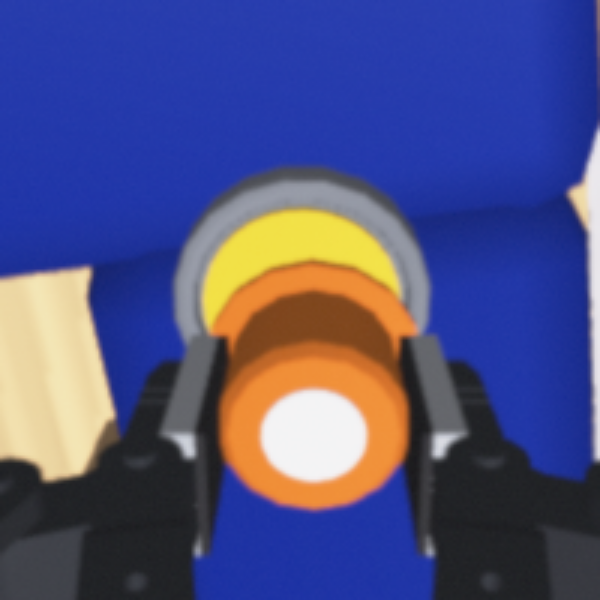

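The scene view shows the cap just above the stud, roughly in line, and the wrist view shows it about 3.7 px to the right of the ring centre, which fits the 3 mm still missing in y. Refining with a ring fit.

```bash
python3 - <<'E'
from look import *
from scipy.optimize import least_squares
o=arm.get_obs(); print(o["position"],o["qd"])
c=pickle.load(open("w8.pkl","rb")); im=cv2.imread("pics/w8.png")[:,:,::-1].copy(); H=hsv(im)
yel=(H[...,0]>22)&(H[...,0]<34)&(H[...,1]>150)&(H[...,2]>120); yel[:150]=0;yel[235:]=0;yel[:,:200]=0;yel[:,300:]=0
# outer boundary: first yellow per column from top, and first per row from left/right upper portion
pts=[]
for u in range(224,280,2):
    v=np.where(yel[:,u])[0]
    if len(v): pts.append((u,v[0]-.5))
for v in range(195,222,2):
    u=np.where(yel[v])[0]
    if len(u): pts+= [(u[0]-.5,v),(u[-1]+.5,v)]
W=np.array([atz(c,p,.113)[:2] for p in pts])
f=least_squares(lambda p:np.hypot(*(W-p[:2]).T)-.0235,[.546,-.205],loss="soft_l1",f_scale=.0005);print("ring r fixed",f.x,np.abs(f.fun).mean()*1e3)
f=least_squares(lambda p:np.hypot(*(W-p[:2]).T)-p[2],[.546,-.205,.0235],loss="soft_l1",f_scale=.0005);print("ring",f.x,np.abs(f.fun).mean()*1e3)
M=R.from_quat(o["eef_rot"]).as_matrix(); T=np.array(o["position"])
d=np.array([150+314/3,120+435/3]); print("disc world", atz(c,d,T[2]-.0034),"T",T, "flange top px",120+262/3, "bottom",120+510/3)
E
```

```text
[ 0.54759528 -0.20281961  0.17428733] [ 2.49169985e-03 -2.56001760e-03 -1.30565692e-03 -2.12773203e-03
  5.24565209e-04  4.03650080e-04  8.49635856e-05]
ring r fixed [ 0.54658709 -0.20521183] 0.5725925969634668
ring [ 0.54521034 -0.2053533   0.02240133] 0.4099001214033177
disc world [ 0.54512879 -0.20223215  0.17088733] T [ 0.54759528 -0.20281961  0.17428733] flange top px 207.33333333333331 bottom 290.0
```

Request:
servo_tool --pt "-1 -0.28 0.05 0.2 0 0 0.002" --pt "-1 -0.28 0.05 0.6 0 0 0.002" --pt "-1 -0.28 0.05 1.0 0 0 0.002" --pt "-1 -0.28 0.05 1.0 0 0 0.002" --pt "-1 -0.28 0.05 1.0 0 0 0.002"

```text
time: 12.1
position: [0.548, -0.2058, 0.1642]
eef_rot: [0.707, 0.707, 0.0, 0.001]
contact_force: [-0.4, -1.0, 0.1]
grip_width: 0.0328
```

```bash
python3 - <<'E'
from look import *
o,c,im=look("w9"); print(o["contact_force"])
s=arm.camera("scene"); p=(256,138); P=[np.array(arm.get_obs()["position"]) for _ in range(3)]; print(P)
cv2.imwrite("pics/w9z.png",np.hstack([cv2.resize(im[140:310,170:340],(400,400)),cv2.resize(s[115:165,228:282],(400,400),interpolation=cv2.INTER_CUBIC)])[:,:,::-1])
E
```

```text
12.1 [ 0.548  -0.2058  0.1642] [ 0.861  0.73  -0.908  1.758  0.677  0.996  1.26 ]
[-0.41525988 -1.00383662  0.09742347]
[array([ 0.54802289, -0.20588943,  0.16423405]), array([ 0.54802289, -0.20588943,  0.16423405]), array([ 0.54802289, -0.20588943,  0.16423405])]
```

View pics/w9z.png

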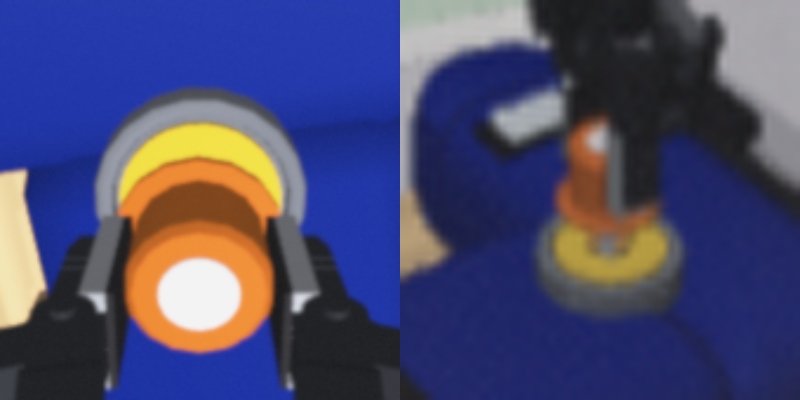

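In both views the cap is centred on the ring (wrist x = 200 against 200; scene 608 against 611). Descending over the stud gently.

Request:
servo_tool --pt "-1 0 0 0.2 0 0 0" --pt "-1 0 0 0.4 0 0 0" --pt "-1 0 0 0.6 0 0 0" --pt "-1 0 0 0.8 0 0 0" --pt "-1 0 0 0.8 0 0 0"

```text
time: 12.82
position: [0.5479, -0.2059, 0.1559]
eef_rot: [0.707, 0.707, 0.0, 0.0]
contact_force: [-0.4, 0.2, -0.6]
grip_width: 0.0326
```

```bash
python3 - <<'E'
from look import *
o,c,im=look("w10"); print(o["contact_force"],o["wrist_torque"])
s=arm.camera("scene")
cv2.imwrite("pics/w10z.png",np.hstack([cv2.resize(im[140:310,170:340],(400,400)),cv2.resize(s[115:165,228:282],(400,400),interpolation=cv2.INTER_CUBIC)])[:,:,::-1])
E
```

```text
12.825 [ 0.5479 -0.2059  0.1559] [ 0.856  0.74  -0.9    1.764  0.688  0.984  1.252]
[-0.37287135  0.21137545 -0.61570933] [ 0.01239733 -0.00908529 -0.03691893]
```

View pics/w10z.png

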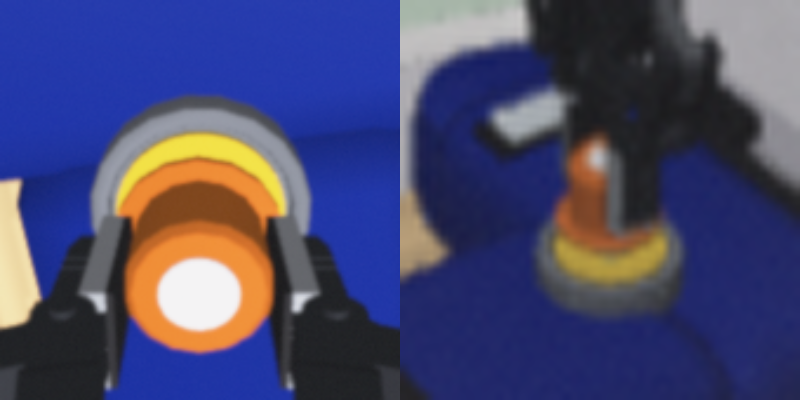

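The cap is over the stud with no contact force, rim about 16.5 mm up. Pressing slowly now.

Request:
servo_tool --pt "-1 0 0 0.1 0 0 0" --pt "-1 0 0 0.2 0 0 0" --pt "-1 0 0 0.3 0 0 0" --pt "-1 0 0 0.4 0 0 0" --pt "-1 0 0 0.4 0 0 0"

```text
time: 13.55
position: [0.5482, -0.2057, 0.1525]
eef_rot: [0.707, 0.707, 0.001, 0.001]
contact_force: [-1.4, 1.3, 7.7]
grip_width: 0.0325
```

Request:
servo_tool --pt "-1 0 0 0.05 0 0 0" --pt "-1 0 0 0.1 0 0 0" --pt "-1 0 0 0.15 0 0 0" --pt "-1 0 0 0.15 0 0 0"

```text
time: 14.05
position: [0.5481, -0.2057, 0.151]
eef_rot: [0.707, 0.707, 0.001, 0.001]
contact_force: [-1.4, 1.3, 5.7]
grip_width: 0.0327
```

Request:
servo_tool --pt "-1 0 0 0.05 0 0 0" --pt "-1 0 0 0.1 0 0 0" --pt "-1 0 0 0.15 0 0 0" --pt "-1 0 0 0.15 0 0 0"

```text
time: 14.55
position: [0.5479, -0.2057, 0.1492]
eef_rot: [0.707, 0.707, 0.0, 0.0]
contact_force: [-2.8, 1.1, 3.0]
grip_width: 0.0324
```

Request:
servo_tool --pt "-1 0 0 0.05 0 0 0" --pt "-1 0 0 0.1 0 0 0" --pt "-1 0 0 0.15 0 0 0" --pt "-1 0 0 0.15 0 0 0"

```text
time: 15.05
position: [0.5479, -0.2059, 0.1474]
eef_rot: [0.707, 0.707, 0.0, 0.0]
contact_force: [-0.6, 1.8, -0.5]
grip_width: 0.0325
```

```bash
python3 - <<'E'
from look import *
o,c,im=look("w11"); print(o["contact_force"],o["wrist_torque"])
s=arm.camera("scene")
cv2.imwrite("pics/w11z.png",np.hstack([cv2.resize(im[140:310,170:340],(400,400)),cv2.resize(s[115:165,228:282],(400,400),interpolation=cv2.INTER_CUBIC)])[:,:,::-1])
E
```

```text
15.05 [ 0.5479 -0.2059  0.1474] [ 0.851  0.751 -0.892  1.769  0.699  0.97   1.244]
[-0.57346874  1.76794739 -0.51356384] [0.40424735 0.28795301 0.01434777]
```

View pics/w11z.png

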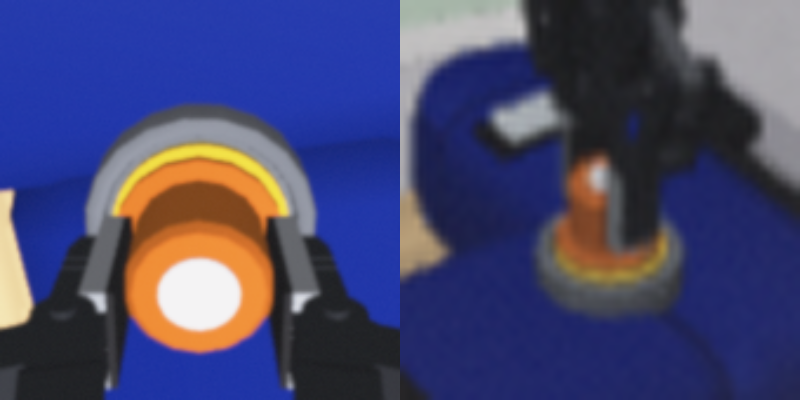

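The force rose to about 8 N, eased, and fell to nothing, which is the click. The cap hasn't slipped in the hand, with its disc still at (200,295). Now pressing the ring down.

Request:
servo_tool --pt "-1 0 0 0.05 0 0 0" --pt "-1 0 0 0.1 0 0 0" --pt "-1 0 0 0.15 0 0 0" --pt "-1 0 0 0.2 0 0 0" --pt "-1 0 0 0.25 0 0 0" --pt "-1 0 0 0.25 0 0 0"

```text
time: 15.9
position: [0.548, -0.206, 0.1452]
eef_rot: [0.707, 0.707, 0.0, 0.001]
contact_force: [-2.1, 1.5, 1.1]
grip_width: 0.0328
```

Request:
servo_tool --pt "-1 0 0 0.05 0 0 0" --pt "-1 0 0 0.1 0 0 0" --pt "-1 0 0 0.1 0 0 0"

```text
time: 16.27
position: [0.5482, -0.206, 0.1443]
eef_rot: [0.707, 0.707, 0.0, 0.001]
contact_force: [-2.7, 0.4, 4.7]
grip_width: 0.0326
```

Request:
servo_tool --pt "-1 0 0 0.05 0 0 0" --pt "-1 0 0 0.1 0 0 0" --pt "-1 0 0 0.15 0 0 0" --pt "-1 0 0 0.15 0 0 0"

```text
time: 16.77
position: [0.5482, -0.206, 0.143]
eef_rot: [0.707, 0.707, 0.0, 0.001]
contact_force: [-2.8, 1.5, 8.1]
grip_width: 0.0327
```

```bash
python3 - <<'E'
from look import *
for i in range(5):
    o=arm.get_obs(); print(o["time"],np.round(o["position"],4),np.round(o["contact_force"],1)); im=arm.camera("wrist")
cv2.imwrite("pics/w12.png",im[:,:,::-1])
s=arm.camera("scene")
cv2.imwrite("pics/w12z.png",np.hstack([cv2.resize(im[140:310,170:340],(400,400)),cv2.resize(s[115:165,228:282],(400,400),interpolation=cv2.INTER_CUBIC)])[:,:,::-1])
E
```

```text
16.775 [ 0.5482 -0.206   0.143 ] [-2.8  1.5  8.1]
16.825 [ 0.5482 -0.206   0.143 ] [-3.   0.9  9.9]
16.875 [ 0.5482 -0.206   0.143 ] [-4.5 -0.4  9.1]
16.925 [ 0.5482 -0.206   0.143 ] [-2.9  0.2  8.6]
16.975 [ 0.5482 -0.206   0.143 ] [-3.6  0.4  8.4]
```

View pics/w12z.png

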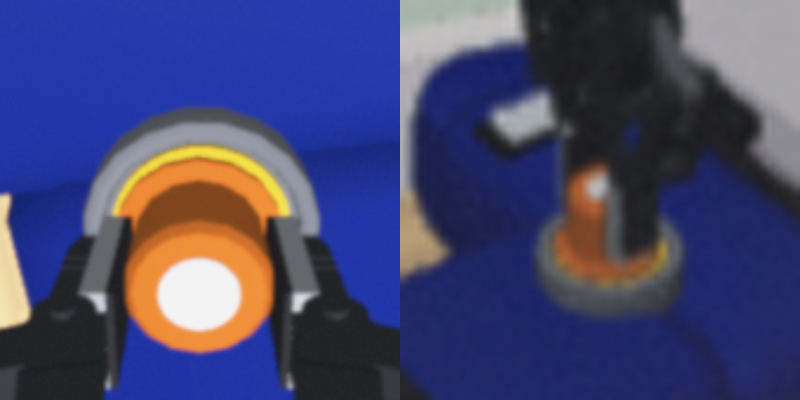

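The force is steady at about 9 N, which by the spring puts the ring about 1.9 mm down; the TCP height gives about 2.2 mm. I'll ease the 3 N sideways load slightly and check once more.

Request:
servo_tool --pt "-1 0 -0.03 0.02 0 0 0" --pt "-1 0 -0.06 0.03 0 0 0" --pt "-1 0 -0.06 0.03 0 0 0" --pt "-1 0 -0.06 0.03 0 0 0"

```text
time: 17.58
position: [0.5481, -0.206, 0.1429]
eef_rot: [0.707, 0.707, 0.001, 0.001]
contact_force: [-1.1, 0.1, 8.4]
grip_width: 0.0322
```

```bash
python3 - <<'E'
from look import *
F=[]
for i in range(5):
    o=arm.get_obs(); F.append(o["contact_force"]); im=arm.camera("wrist")
print(o["time"],np.round(o["position"],4),np.mean(F,0).round(1),np.round(F,1)[:,2],o["grip_width"])
print(arm.job_done())
E
```

```text
17.775 [ 0.5481 -0.206   0.1429] [-0.9  0.4  9. ] [8.4 9.2 9.2 9.4 8.8] 0.03226173876853211
the job is handed in; nothing more can be done
None
```

I took the orange cap from the rack, set it over the stud and pressed until it clicked. I handed the job in at about 18 s, with the cap still gripped at 50 N and pressed down. No verdict came back, so success rests on these checks.

- **Click:** the push rose to about 8 N, eased, and fell to zero with the rim about 7 to 8 mm up, where the click was expected.
- **Ring:** the last check showed a steady 9 N downward. That puts the ring about 2 mm down by its spring, and about 2.2 mm down by the tool height (rim about 2.8 mm up).
- **Centring:** the sideways load was down to about 1 N, and the cap was centred in the wrist and scene views.
- **Other things:** I did not measure the black cap, pen, cups and tin again at the end. I felt no unexpected contact on the way.

**Disagreements:**
- The camera fits put the rim anywhere from 30 to 37 mm below the tool point. I used 31.4 mm from the grasp, and the click and ring contact then fitted about 32 mm.
- The stud estimates differed by about 2 mm.
- On the first approach the arm ran up against joint limits. One reading was 2.431 on joint 4 against a limit of 2.43, which may only be sensor noise. I turned the gripper half round to get clear.

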